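Fit the idler roller and hold the belt tensioner back

TASK

The little belt finisher on the jeweller's bench is getting a new belt. Lift the spare bored idler roller out of the parts tray and seat it fully down on the empty upright axle, let go of it, then push the sprung tensioner arm back by its upright paddle, past its click, and finish while still holding it pushed back so that I can slip the belt on (it springs forward if you let go). Leave the tray, its felt bob, the jar and the screwdriver where they are.

Things in the scene. Friction and masses are not known exactly. Their poses are not given: they have to be found in the camera images.
- machine: Belt finisher lying flat, bolted down: grey plate 240 (x) x 300 (y) x 12 mm, origin at the centre of its underside, z up. In its frame, mm: black drive drum, diameter 64, top 66, at (60, 95); empty axle at (-60, 95); upright steel platen between them, 8 (x) x 72 (y), top 62, at (4, 98); tensioner pivot at (75, -75); small click pawl, 21 high, at (-77, -58) facing the arm's tip
- axle_seat (a point): Where the roller's underside must sit: centre of the top of a 30 mm collar, 32 mm above the bench, round the empty upright steel axle pin. The pin is 12 mm in diameter and stands 44 mm above this point (its top is 76 mm above the bench, the last 6 mm tapered)
- roller: Loose aluminium idler roller with a through bore, standing with its bore upright in one of the tray's two compartments (in either): 43 mm diameter at mid height, 41 mm at the ends, 34 mm high, bore 16 mm, about 90 g. Origin at the centre of its underside, z along the bore; same either way up
- tray: Heavy fixed black parts tray, 290 (its x) x 150 (its y) x 42 mm high, walls and floor 5 mm, a divider of the same height across its middle makes two compartments about 137 x 140 mm, centred at x -71 and x +71 mm. Origin at the centre of its underside
- pivot (a point): Vertical pivot axis of the tensioner arm, at the top face of the base plate (12 mm above the bench). The arm is an aluminium bar 20 mm wide, its top 30 mm above the bench; 70 mm from the pivot a black wheel of 36 mm diameter stands on it, top 66 mm above the bench
- paddle (a point): On the tensioner's upright paddle: middle of its width and thickness, 85 mm above the bench, at its top edge, 125 mm from the pivot axis. The paddle is an aluminium plate 36 mm wide along the arm, 10 mm thick, from the arm (30 mm) up to 85 mm above the bench. The point's axes turn with the arm: x from the paddle to the pivot, z up, +y the way to push
- tensioner (a joint): Turn of the sprung arm, rad: 0 at rest, grows as the paddle is pushed to its +y (clockwise from above), click at 0.29 to 0.43, past it from 0.44, hard stop 0.62. The arm's x axis (paddle to pivot) is at machine yaw + 0.25 - joint. Push at the paddle: 5 N at rest to 10 N at the stop, up to 4 N more at the click. The pawl does not lock: let go, it springs back to 0
- bob: Bystander: loose grey conical felt polishing bob, no bore, 44 mm diameter, 40 mm high, in the other compartment of the tray. Origin at the centre of its underside
- jar: Bystander: glass jar with a steel cap, 60 mm diameter, 75 mm high, loose on the bench. Origin at the centre of its underside
- driver: Bystander: screwdriver with a wooden handle, 170 mm long, lying loose on the bench
Not all that is in view belongs to the job. Leave any pink or yellow look-alike of the roller alone.

How it is judged:
By the outcome, as a careful person would: the job done as asked, in the order asked, and still so for the second after the job is handed in, while the arm keeps its last pose, push and grip.
It also fails if it takes over 58 s, if anything falls off the work surface, if the arm or the gripper's body presses on something with over 40 N, if the wrist force passes 120 N, or if a joint passes its speed limit or range.

ROBOT

A 6-joint arm with a two-finger parallel gripper is mounted at the origin on the work surface. World frame = base frame: x ahead of the robot, y to its left, z up, the work surface at z = 0. Lengths are in mm, angles in rad, forces in N, time in s.
With the tool pointing down it reaches from about 350 to 975 mm from the base axis. Payload 7.1 kg.
Tool frame: the origin (TCP) lies between the finger pads; the fingertips stand 19 mm ahead of it and the grasp point (between the pads) is the TCP (ctrl.tcp_to_tips is the distance from the TCP to the fingertips, in mm); z points along the fingers, y is the line along which they close (so a half turn about z gives the same grasp; the last joint's range is limited). The gripper opens to 88 mm and grips with 3 to 60 N. Pads are 20 mm wide; open, the fingers measure 115 mm over their backs; the gripper's body (75 mm by 178 mm) begins 61 mm behind the grasp point.
Start: joints at [-1.137, 0.423, 1.63, -0, 1.089, -0.019], TCP at [273.442, -561.991, 241.675] pointing down, gripper open.
Joint ranges: [-3, 3], [-0.9, 2.11], [0.09, 2.58], [-1.31, 4.45], [0.11, 2.69], [-2.54, 2.54]. Speed limits (rad/s): [2.39, 2.39, 3.01, 3.14, 3.14, 3.14].

INTERFACE

Orientations are given as a rotation vector (axis times angle).
In Python, from workcell import status, optics, ctrl gives the robot as it stands. The module is installed in compiled form; this text tells all that it offers.
- The arm moves only by the shell command python3 -m inch 'ROWS'. ROWS is JSON, a list that holds one entry, the list of rows, each a list of 7 numbers: the shift along the tool's x, y, z in mm, then the turn, a rotation vector about the tool's x, y, z in rad, then the opening in per cent of the stroke, from 0 (shut) to 100 (fully open). A call has 1 to 20 rows; each row is the pose to reach, as a shift and turn from the pose commanded when the call began, along the tool's axes at that moment; what a row does not reach only later rows make up. A row lasts 1/10 s, in which the tool goes at most 50 mm and 8.59 degrees, less where a joint would pass 70% of its speed; a pose out of reach is approached as far as the arm can. A call with a gripper value outside its range is refused whole. The fingers move at their own pace and stop on an object; the grip force is fixed at half the most. Time passes only in rows, so rows that repeat a pose let the fingers close. It gives the time, the measured TCP pose, the force, the opening and the grip force at its end, in the units of the state.
- status.get_obs(): the state, without advancing time (a new reading comes with each control period).
- optics.get_image(name): name is "scene" or "top" or "wrist"; returns a dict with "frame" (480x640x3 uint8, red, green, blue), "fx", "fy", "cx", "cy" (pixels), "k1" (the pictures are not rectified: a ray, as slopes to the right and down, at radius r is drawn at 1 + k1 r^2 times it, then the intrinsics apply), "rvec" (rotation vector, rad) and "tvec" (3), from world to camera coordinates, as OpenCV has them; the wrist camera has in their place "hand_eye" (4x4, takes a point from camera to tool coordinates, whose origin is the TCP and whose axes are the flange's). Camera axes: x right, y down, z forward; pixel columns grow to the right and rows downward; lengths in mm; the calibration is good to about 2 mm. A picture is of the moment at which its call begins: read the wrist's pose just before it. There is no depth.
- ctrl.close_job(): hands the job in; it is judged then, once.
The state is a dict: "t": time; "qpos": joint angles; "qvel": joint speeds; "joint_torque": joint torques, N m; "ee_pos": TCP position; "orientation": TCP orientation; "ft_force": force on the tool from outside, world axes, zero at the start; "moment": the same for the moment, N m; "width": finger opening in mm; "grasp_force": force on a finger pad.
Only numpy, scipy, OpenCV 4.12 (cv2) and the standard library are available. Lean on these libraries where they do the work, as an engineer would, in place of code of your own. Each camera call takes 0.05 s, during which the arm holds its last target. There are 200 camera calls.

## Working session

There is one attempt and no reset: what is moved stays moved. The work goes in short steps, Python scripts to look and compute and a shell command to move; the robot and the scene stay as the last step left them, time stands still between calls to the robot, and variables do not carry over. Pictures are saved under pics/ and viewed, at most 13 in all, crops included, and the job is handed in when it is done.

```bash
mkdir -p pics; python3 - <<'E'
from workcell import status, optics, ctrl
import cv2,pickle
d={}
for n in ("scene","top"):
    d[n]=optics.get_image(n); cv2.imwrite(f"pics/{n}0.png",d[n]["frame"][:,:,::-1])
    print(n,{k:v for k,v in d[n].items() if k!="frame"})
pickle.dump(d,open("d.pkl","wb"))
o=status.get_obs();print(o); print(ctrl.tcp_to_tips)
E
```

```text
scene {'fx': 438.42180510989454, 'fy': 438.42180510989454, 'cx': 316.7753494362028, 'cy': 242.131798947195, 'k1': -0.017545417200052277, 'rvec': array([ 1.10687974,  2.49753117, -0.91369778]), 'tvec': array([ 358.8637338 , -334.49669123, 1254.19537401])}
top {'fx': 582.2321533925034, 'fy': 582.2321533925034, 'cx': 316.6913497660771, 'cy': 239.76075918073442, 'k1': 0.022478512459066007, 'rvec': array([ 2.10602661, -2.16444468,  0.20486163]), 'tvec': array([  94.76062262,  576.53624288, 1229.67594403])}
{'t': 0.1, 'qpos': array([-1.13699222e+00,  4.23767539e-01,  1.63058664e+00, -2.72538993e-06,
        1.08859843e+00, -1.90077422e-02]), 'qvel': array([-0.00086115, -0.00010062, -0.00081305,  0.00075491, -0.00017522,
       -0.00074843]), 'joint_torque': array([-2.64710936e-03, -5.45618570e+01, -2.74324179e+01,  6.44029467e-02,
        1.87463744e-02, -3.81529048e-05]), 'ee_pos': array([ 273.25779725, -561.58262789,  240.98804914]), 'orientation': array([-3.06012071e+00, -7.04917436e-01,  4.43399599e-04]), 'ft_force': array([-0.26344233,  0.1144142 ,  0.23270728]), 'moment': array([ 0.01118036, -0.0154378 , -0.00852158]), 'grasp_force': 0.0, 'width': 87.9565253395778}
19.0
```

View pics/top0.png

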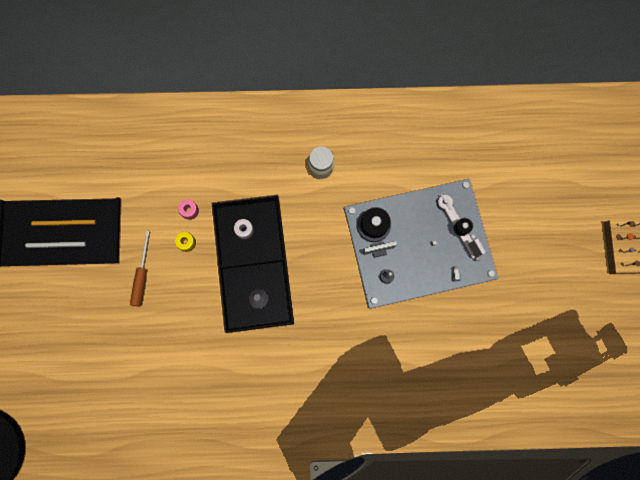

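View pics/scene0.png

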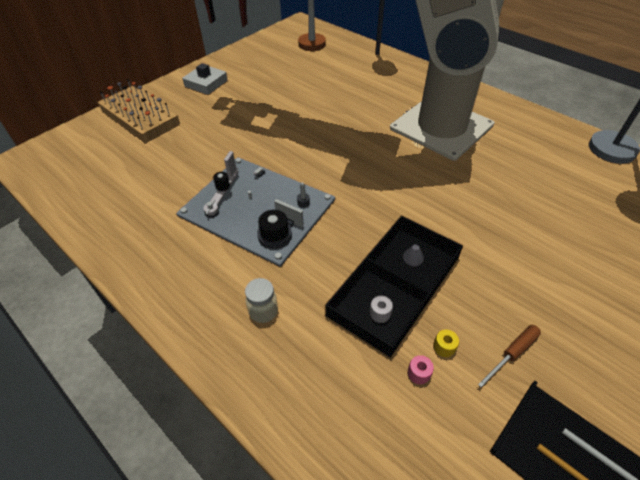

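Top view: the silver roller is at (243,228) in the tray's far compartment and the bob at (258,298). The machine's corners are (346,207), (469,180), (497,277) and (369,308), with the drum at (375,222), axle top at about (387,273), pivot at (446,202) and paddle at about (477,248). The scene view agrees; the pink and yellow decoys lie outside the tray.

```bash
cat > h.py <<'E'
import numpy as np,cv2
from scipy.spatial.transform import Rotation as R
from scipy.optimize import least_squares
def cam(im,obs=None):
    """K, k1, world->cam R,t"""
    if "hand_eye" in im:
        T=np.eye(4);T[:3,:3]=R.from_rotvec(obs["orientation"]).as_matrix();T[:3,3]=obs["ee_pos"]
        W=np.linalg.inv(T@np.array(im["hand_eye"])); r,t=W[:3,:3],W[:3,3]
    else: r,t=R.from_rotvec(im["rvec"]).as_matrix(),np.array(im["tvec"])
    return dict(K=np.array([[im["fx"],0,im["cx"]],[0,im["fy"],im["cy"]],[0,0,1]]),D=np.array([im["k1"],0,0,0.]),R=r,t=t)
def proj(c,P):
    return cv2.projectPoints(np.atleast_2d(np.array(P,float)),cv2.Rodrigues(c["R"])[0],c["t"],c["K"],c["D"])[0][:,0]
def back(c,uv,z):
    n=cv2.undistortPoints(np.array([[uv]],float),c["K"],c["D"])[0,0]
    d=c["R"].T@np.array([*n,1]);o=-c["R"].T@c["t"]
    return o+d*(z-o[2])/d[2]
def fit(c,P,uv,x0):
    """planar pose x,y,yaw of points P (body frame)"""
    P=np.array(P,float)
    def w(x): return R.from_euler('z',x[2]).apply(P)+[x[0],x[1],0]
    s=least_squares(lambda x:(proj(c,w(x))-uv).ravel(),x0,x_scale=[10,10,.1]);return s.x,s.fun.reshape(-1,2)
E
python3 - <<'E'
from h import *;import pickle
d=pickle.load(open("d.pkl","rb"));c=cam(d["top"])
uv=np.array([(346,207),(469,180),(497,277),(369,308)],float)
for p in uv: print(back(c,p,12).round(1))
print("roller",back(c,(243,228),34+5),"drum",back(c,(375,222),66),"axle",back(c,(387,273),76),"pivot",back(c,(446,202),30),"bob",back(c,(258,298),45))
print("jar",back(c,(321,155),75))
for p in [(213,202),(278,196),(293,323),(226,331)]: print(back(c,p,42).round(1))
f=d["top"]["frame"][:,:,::-1]
cv2.imwrite("pics/crop.png",cv2.resize(f[170:320,335:505],None,fx=4,fy=4,interpolation=cv2.INTER_CUBIC))
E
```

```text
[660.2   9.   12. ]
[ 716.9 -277.7   12. ]
[ 490.3 -323.8   12. ]
[428.8 -33.5  12. ]
roller [611.83207499 241.76473056  39.        ] drum [612.24001268 -49.33513223  66.        ] axle [498.36823166 -68.63289206  76.        ] pivot [ 661.72820966 -216.61086005   30.        ] bob [455.13961487 209.60609841  45.        ]
jar [764.78880548  64.42356462  75.        ]
[672.2 307.9  42. ]
[682.3 162.7  42. ]
[399.5 135.1  42. ]
[386.6 279.1  42. ]
```

View pics/crop.png

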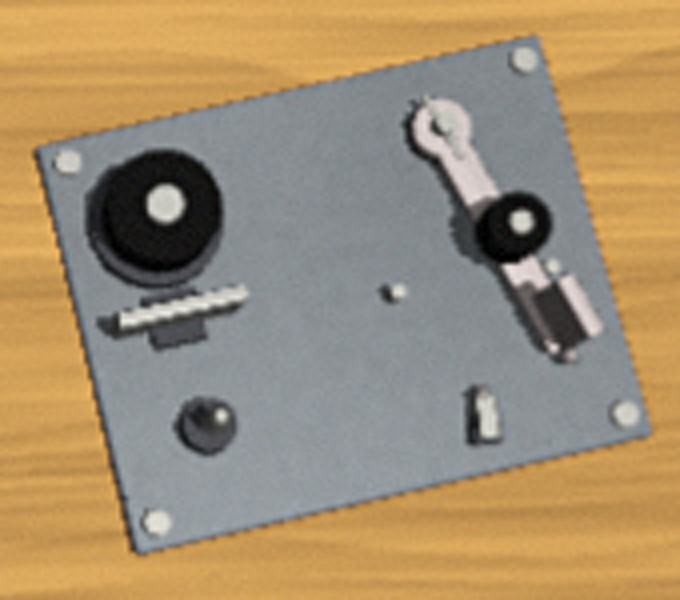

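```bash
cat > m.py <<'E'
from h import *;import pickle
d=pickle.load(open("d.pkl","rb"));c=cam(d["top"])
P=[(120,150,12),(120,-150,12),(-120,-150,12),(-120,150,12),(60,95,66),(-60,95,76)]
uv=np.array([(38,148),(540,36),(651,436),(134,552),(163,209),(222,414)])/4+[335,170]
x,r=fit(c,P,uv,[570,-160,.2]);
def M(p): return R.from_euler('z',x[2]).apply(np.array(p,float))+[x[0],x[1],0]
def paddle(j,off=0):
    a=x[2]+.25-j; p=M((75,-75,85)); return p-125*np.array([np.cos(a),np.sin(a),0])+off*np.array([-np.sin(a),np.cos(a),0]),a
if __name__=="__main__":
    print(x,r.round(1)); print("axle",M((-60,95,32)),"pivot",M((75,-75,12)))
    for j in (0,.3,.5,.55): print(j,paddle(j),paddle(j,-12)[0])
    t,rt=fit(c,[(-145,-75,42),(145,-75,42),(145,75,42),(-145,75,42)],np.array([(226,331),(293,323),(278,196),(213,202)])[[1,2,3,0]],[540,220,0]);print(t,rt.round(1))
E
python3 m.py; python3 - <<'E'
from h import *
from workcell import status,optics
o=status.get_obs();print(R.from_rotvec(o["orientation"]).as_matrix().round(3)); print(optics.get_image("wrist")["hand_eye"])
E
```

```text
[ 5.73370746e+02 -1.56442056e+02  1.95139594e-01] [[-0.7 -0.7]
 [ 0.  -0.4]
 [ 0.8  0.4]
 [ 0.1  1. ]
 [ 0.3 -1. ]
 [-0.5  0.5]]
axle [496.0886783  -74.87930653  32.        ] pivot [ 661.49005264 -215.4758405    12.        ]
0 (array([ 548.67123172, -269.29882487,   85.        ]), np.float64(0.445139593784007)) [ 553.83823822 -280.12943168   85.        ]
0.3 (array([ 537.8043369 , -233.55466015,   85.        ]), np.float64(0.14513959378400704)) [ 539.53990358 -245.42848886   85.        ]
0.5 (array([ 536.67810948, -208.62172903,   85.        ]), np.float64(-0.054860406215992974)) [ 536.02011478 -220.60367557   85.        ]
0.55 (array([ 537.17665471, -202.39229765,   85.        ]), np.float64(-0.10486040621599302)) [ 535.92063459 -214.32638385   85.        ]
[5.35367670e+02 2.21147562e+02 9.50698009e-02] [[ 1.1  0.6]
 [ 1.1 -2. ]
 [-0.8 -0.2]
 [-1.4  1.3]]
[[ 0.899  0.437 -0.001]
 [ 0.437 -0.899  0.001]
 [ 0.    -0.001 -1.   ]]
[[-2.71813702e-04 -9.68561731e-01 -2.48773188e-01  6.83529651e+01]
 [ 9.99999264e-01  3.07859776e-05 -1.21247641e-03  8.45072816e-01]
 [ 1.18201698e-03 -2.48773335e-01  9.68561010e-01 -1.42093332e+02]
 [ 0.00000000e+00  0.00000000e+00  0.00000000e+00  1.00000000e+00]]
```

```bash
cat >> h.py <<'E'
def to(o,p,psi):
    """shift+turn in present tool axes to reach world p, tool down, tool-x at angle psi"""
    R0=R.from_rotvec(o["orientation"]).as_matrix();c,s=np.cos(psi),np.sin(psi)
    G=np.array([[c,s,0],[s,-c,0],[0,0,-1]])
    return (R0.T@(np.array(p)-o["ee_pos"])).round(1),R.from_matrix(R0.T@G).as_rotvec().round(3)
E
python3 -m inch '[[[656,-575,42,0,0,0.257,75],[656,-575,42,0,0,0.257,75],[656,-575,42,0,0,0.257,75],[656,-575,42,0,0,0.257,75],[656,-575,42,0,0,0.257,75],[656,-575,42,0,0,0.257,75],[656,-575,42,0,0,0.257,75],[656,-575,42,0,0,0.257,75],[656,-575,42,0,0,0.257,75],[656,-575,42,0,0,0.257,75],[656,-575,42,0,0,0.257,75],[656,-575,42,0,0,0.257,75],[656,-575,42,0,0,0.257,75],[656,-575,42,0,0,0.257,75],[656,-575,42,0,0,0.257,75],[656,-575,42,0,0,0.257,75],[656,-575,42,0,0,0.257,75],[656,-575,42,0,0,0.257,75],[656,-575,42,0,0,0.257,75],[656,-575,42,0,0,0.257,75]]]'
python3 - <<'E'
from workcell import status,optics
import cv2,pickle
o=status.get_obs();w=optics.get_image("wrist");pickle.dump((o,w),open("w1.pkl","wb"));cv2.imwrite("pics/w1.png",w["frame"][:,:,::-1]);print(o["ee_pos"],o["orientation"],o["t"])
E
```

```text
t: 2.15
ee_pos: [611.1, 241.9, 199.0]
orientation: [3.126, 0.309, -0.002]
ft_force: [-0.0, -0.6, 0.0]
width: 65.7
grasp_force: 0.0
[611.12933671 241.94956343 198.96321425] [ 3.12573538e+00  3.08590040e-01 -2.30028719e-03] 2.15
```

View pics/w1.png

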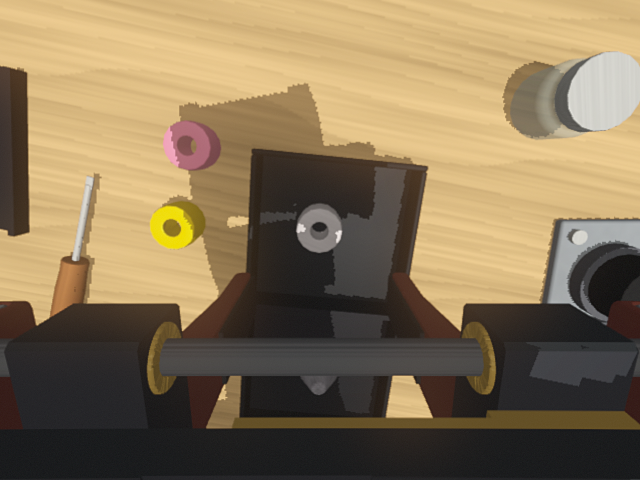

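The wrist view shows the roller at (320,228) with its bore at about (320,230), upright and clear of the walls.

```bash
python3 - <<'E'
from h import *;import pickle
o,w=pickle.load(open("w1.pkl","rb"));c=cam(w,o)
p=back(c,(320,230),39);print(p,back(c,(320,227),39)); print(to(o,[p[0],p[1],28],.195))
print(proj(c,[[*p[:2],5],[p[0],p[1]+21.5,22],[p[0]-21.5,p[1],22],[p[0]+21.5,p[1],22]]))
E
```

```text
[613.72438702 242.99024203  39.        ] [616.39435565 243.51990932  39.        ]
(array([  3. ,  -0.6, 171. ]), array([0.001, 0.002, 0.002]))
[[320.11680996 222.61283974]
 [297.46680364 221.70550941]
 [315.66404554 247.84367527]
 [324.60432646 203.67448833]]
```

```bash
python3 -m inch '[[[3,-0.6,40,0,0,0,75],[3,-0.6,80,0,0,0,75],[3,-0.6,115,0,0,0,75],[3,-0.6,140,0,0,0,75],[3,-0.6,155,0,0,0,75],[3,-0.6,165,0,0,0,75],[3,-0.6,170,0,0,0,75],[3,-0.6,170,0,0,0,75],[3,-0.6,170,0,0,0,30],[3,-0.6,170,0,0,0,30],[3,-0.6,170,0,0,0,30],[3,-0.6,170,0,0,0,30],[3,-0.6,170,0,0,0,30],[3,-0.6,170,0,0,0,30]]]'
```

```text
t: 3.6
ee_pos: [615.0, 243.5, 30.4]
orientation: [-3.126, -0.307, -0.001]
ft_force: [-2.0, 0.9, 7.0]
width: 40.0
grasp_force: 30.0
```

```bash
python3 -m inch '[[[0,0,-10,0,0,0,30],[0,0,-30,0,0,0,30],[0,0,-60,0,0,0,30],[0,0,-90,0,0,0,30],[0,0,-120,0,0,0,30],[0,0,-120,0,0,0,30],[0,0,-120,0,0,0,30]]]'
python3 - <<'E'
from workcell import status,optics
import cv2,pickle
o=status.get_obs();w=optics.get_image("wrist");pickle.dump((o,w),open("w2.pkl","wb"));cv2.imwrite("pics/w2.png",w["frame"][:,:,::-1]);print(o["ee_pos"],o["orientation"],o["t"])
E
```

```text
t: 4.3
ee_pos: [614.6, 243.2, 150.1]
orientation: [-3.126, -0.307, -0.001]
ft_force: [0.0, 0.4, -1.3]
width: 40.2
grasp_force: 30.0
[614.62807834 243.1581468  150.11611916] [-3.12638061e+00 -3.07085778e-01 -1.48361832e-03] 4.3
```

View pics/w2.png

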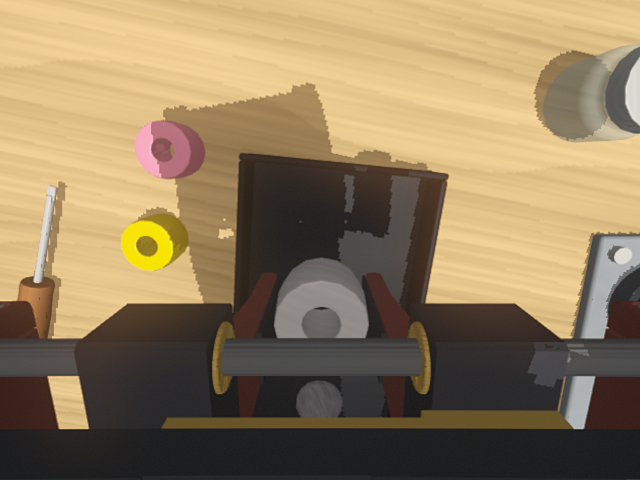

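The roller is held, spanning columns 274–368 and rows 258–345, with its bore at about (321,323). I'll check its height and tilt in the grip.

```bash
python3 - <<'E'
from h import *;import pickle
o,w=pickle.load(open("w2.pkl","rb"));c=cam(w,o)
T=R.from_rotvec(o["orientation"])
th=np.linspace(0,2*np.pi,73)
f=w["frame"][:,:,::-1].copy()
s=3;x0,y0=240,240
g=cv2.resize(f[y0:y0+110,x0:x0+160],None,fx=s,fy=s,interpolation=cv2.INTER_CUBIC)
g=np.hstack([cv2.convertScaleAbs(g,alpha=1.6)]);h=g.copy()[:, :]
tilt=0
for r,z,col in [(20.5,-10,(0,0,255)),(8,-10,(0,255,0)),(21.5,7,(255,0,0)),(20.5,24,(255,0,255))]:
    P=np.c_[r*np.cos(th),r*np.sin(th),0*th+z]
    uv=proj(c,T.apply(P)+o["ee_pos"]); 
    cv2.polylines(h,[np.round((uv-[x0,y0])*s).astype(int)],False,col,1)
cv2.imwrite("pics/w2c.png",np.vstack([g,h])[:, :][:600])
E
```

```text
(no output)
```

View pics/w2c.png

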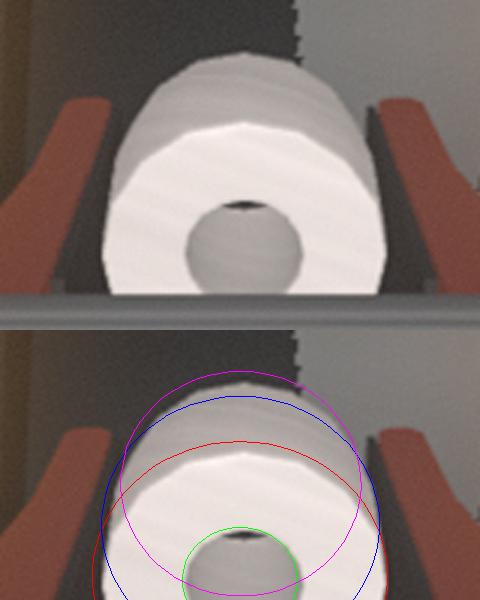

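```bash
cat > fr.py <<'E'
from h import *;import pickle
o,w=pickle.load(open("w2.pkl","rb"));c=cam(w,o);T=R.from_rotvec(o["orientation"])
th=np.linspace(0,2*np.pi,721)
def ring(x,r,h):  # x: dx,dy,zmid,tiltx,tilty ; h along axis from mid
    P=np.c_[r*np.cos(th),r*np.sin(th),0*th+h]
    P=R.from_rotvec([x[3],x[4],0]).apply(P)+x[:3]
    return proj(c,T.apply(P)+o["ee_pos"])
def feats(x):
    A=ring(x,20.5,-17);B=ring(x,8,-17);C=ring(x,20.5,17)
    return np.array([A[:,0].min(),A[:,0].max(),A[:,1].min(),B[:,0].min(),B[:,0].max(),B[:,1].min(),C[:,1].min()])
obs=np.array([103,387,124,186,302,201,53])/3+240
for fixed in (True,False):
    f=lambda x:(feats(np.r_[x[:3],0,0 if fixed else x[3]])-obs)
    s=least_squares(f,[0,0,5,0][:3 if fixed else 4],diff_step=1e-4,x_scale=[1,1,1,.05][:3 if fixed else 4]);print(s.x.round(3),s.fun.round(2))
E
python3 fr.py
```

```text
[-3.442  0.689 12.135] [-0.1  -0.22 -0.73  1.06 -0.73  1.1  -0.42]
[-3.460e+00  6.890e-01  1.193e+01 -7.000e-03] [-0.17 -0.16 -0.9   1.03 -0.71  1.03 -0.14]
```

```bash
python3 -m inch '[[[-24,30,0,0,0,0,30],[-54,68,0,0,0,0,30],[-84,106,0,0,0,0,30],[-114,145,0,0,0,0,30],[-144,183,0,0,0,0,30],[-174,221,0,0,0,0,30],[-204,259,0,0,0,0,30],[-220,279,0,0,0,0,30],[-228,289,0,0,0,0,30],[-228,289,0,0,0,0,30],[-228,289,0,0,0,0,30],[-228,289,0,0,0,0,30]]]'
python3 - <<'E'
from h import *
from workcell import status,optics
import pickle
o=status.get_obs();w=optics.get_image("wrist");pickle.dump((o,w),open("w3.pkl","wb"));cv2.imwrite("pics/w3.png",cv2.resize(w["frame"][100:400,140:500,::-1],None,fx=2,fy=2));print(o["ee_pos"],o["orientation"],o["t"])
print(proj(cam(w,o),[[496,-75,76],[496,-75,32]]))
E
```

```text
t: 5.55
ee_pos: [447.8, -83.7, 149.4]
orientation: [-3.126, -0.309, 0.0]
ft_force: [-0.8, 0.8, -0.4]
width: 40.2
grasp_force: 30.0
[447.83001112 -83.67157292 149.4385944 ] [-3.12615612e+00 -3.09092755e-01  5.87542965e-05] 5.55
[[321.88133285 186.77798588]
 [321.8125502  181.29735774]]
```

View pics/w3.png

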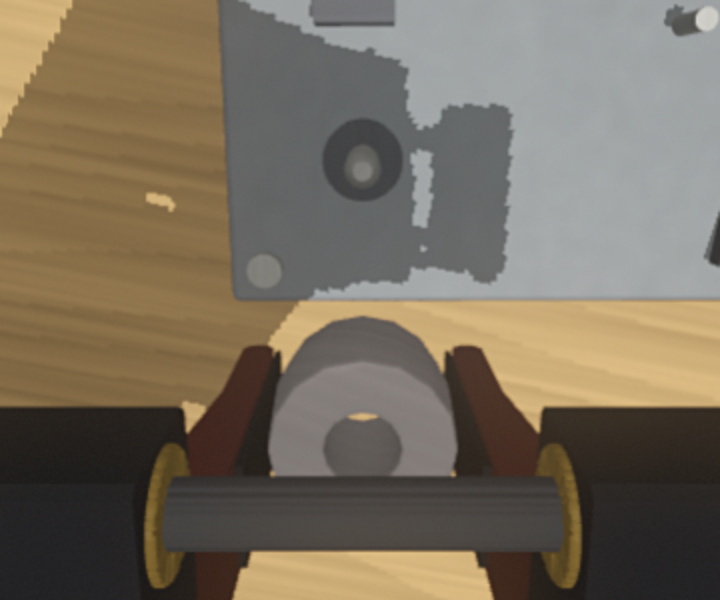

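```bash
python3 -m inch '[[[20,0,0,0,0,0,30],[42,0,0,0,0,0,30],[52.3,0.1,8,0,0,0,30],[52.3,0.1,24,0,0,0,30],[52.3,0.1,36,0,0,0,30],[52.3,0.1,40,0,0,0,30],[52.3,0.1,40,0,0,0,30]]]'
python3 -m inch '[[[0,0,2,0,0,0,30],[0,0,4,0,0,0,30],[0,0,6,0,0,0,30],[0,0,8,0,0,0,30],[0,0,10,0,0,0,30],[0,0,10,0,0,0,30],[0,0,10,0,0,0,30]]]'
python3 - <<'E'
from h import *
from workcell import status,optics
import pickle
o=status.get_obs();w=optics.get_image("wrist");s=optics.get_image("scene");pickle.dump((o,w,s),open("w4.pkl","wb"))
a=cv2.resize(w["frame"][200:350,240:400,::-1],None,fx=2.5,fy=2.5)
u,v=proj(cam(s),[[496,-75,76]])[0].astype(int)
b=cv2.resize(s["frame"][v-60:v+40,u-50:u+50,::-1],(375,375),interpolation=cv2.INTER_CUBIC)
cv2.imwrite("pics/w4.png",np.hstack([a,b]));print(o["ee_pos"],o["ft_force"],u,v)
E
```

```text
t: 6.3
ee_pos: [497.6, -74.2, 108.7]
orientation: [-3.126, -0.307, 0.004]
ft_force: [-0.5, 0.9, -2.0]
width: 40.0
grasp_force: 30.0
t: 7.0
ee_pos: [498.5, -74.5, 99.7]
orientation: [-3.127, -0.307, 0.0]
ft_force: [-0.1, 0.1, -0.8]
width: 40.3
grasp_force: 30.0
[498.50192238 -74.53483051  99.65859753] [-0.1063857   0.14264908 -0.83433581] 302 181
```

View pics/w4.png

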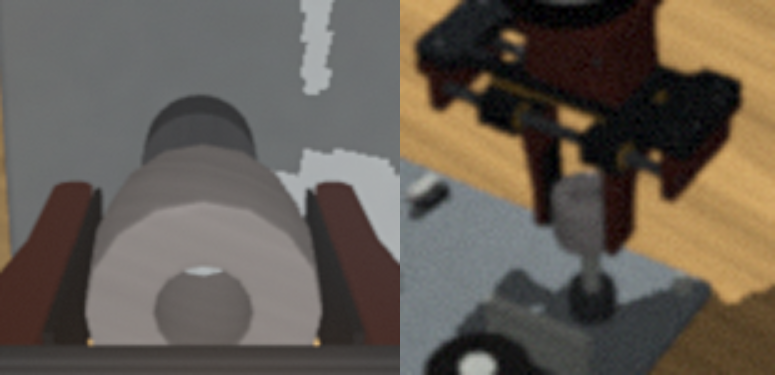

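The wrist crop shows the roller centred over the collar. The scene crop shows the pin running up into the roller's underside, and there is no contact force, so I'll continue down.

```bash
python3 -m inch '[[[0,0,3,0,0,0,30],[0,0,6,0,0,0,30],[0,0,9,0,0,0,30],[0,0,12,0,0,0,30],[0,0,15,0,0,0,30],[0,0,18,0,0,0,30],[0,0,20,0,0,0,30],[0,0,20,0,0,0,30]]]'
```

```text
t: 7.9
ee_pos: [498.3, -74.5, 79.3]
orientation: [-3.126, -0.307, 0.001]
ft_force: [0.1, 0.1, -1.1]
width: 40.0
grasp_force: 30.0
```

```bash
python3 -m inch '[[[0,0,3,0,0,0,30],[0,0,6,0,0,0,30],[0,0,9,0,0,0,30],[0,0,12,0,0,0,30],[0,0,15,0,0,0,30],[0,0,17,0,0,0,30],[0,0,18,0,0,0,30],[0,0,18,0,0,0,30]]]'; python3 -m inch '[[[0,0,1,0,0,0,30],[0,0,2,0,0,0,30],[0,0,3,0,0,0,30],[0,0,4,0,0,0,30],[0,0,4,0,0,0,30]]]'
```

```text
t: 8.7
ee_pos: [498.4, -74.5, 61.5]
orientation: [-3.126, -0.307, 0.0]
ft_force: [0.6, -0.5, -1.4]
width: 40.0
grasp_force: 30.0
t: 9.2
ee_pos: [498.4, -74.5, 57.6]
orientation: [-3.126, -0.307, 0.0]
ft_force: [0.7, 0.7, -1.2]
width: 40.3
grasp_force: 30.0
```

```bash
python3 -m inch '[[[0,0,1,0,0,0,30],[0,0,2,0,0,0,30],[0,0,3,0,0,0,30],[0,0,3,0,0,0,30]]]'
```

```text
t: 9.6
ee_pos: [498.7, -74.6, 57.2]
orientation: [3.127, 0.307, 0.001]
ft_force: [-9.5, 0.5, 32.4]
width: 40.5
grasp_force: 30.0
```

Contact came at a TCP height of 57.3, which matches the predicted seat. I'll ease off, release, rise and look.

```bash
python3 -m inch '[[[0,0,-2.5,0,0,0,30],[0,0,-2.5,0,0,0,75],[0,0,-2.5,0,0,0,75],[0,0,-2.5,0,0,0,75],[0,0,-2.5,0,0,0,75],[0,0,-10,0,0,0,75],[0,0,-30,0,0,0,75],[0,0,-70,0,0,0,75],[0,0,-110,0,0,0,75],[0,0,-130,0,0,0,75],[0,0,-130,0,0,0,75]]]'
python3 - <<'E'
from h import *
from workcell import status,optics
import pickle
o=status.get_obs();w=optics.get_image("wrist");s=optics.get_image("scene");pickle.dump((o,w,s),open("w5.pkl","wb"))
a=cv2.resize(w["frame"][150:350,220:420,::-1],(400,400))
u,v=proj(cam(s),[[496,-75,60]])[0].astype(int)
b=cv2.resize(s["frame"][v-40:v+40,u-40:u+40,::-1],(400,400),interpolation=cv2.INTER_CUBIC)
cv2.imwrite("pics/w5.png",np.hstack([a,b]));c=cam(s);print(u,v,(proj(c,[[496,-75,66],[496,-75,76],[496,-75,32]])-[u-40,v-40])*5+[400,0])
E
```

```text
t: 10.7
ee_pos: [500.5, -74.9, 188.1]
orientation: [3.125, 0.307, 0.01]
ft_force: [0.7, -0.2, 0.1]
width: 66.0
grasp_force: 0.0
302 187 [[602.7872987  190.89716445]
 [601.89466266 174.68251933]
 [605.72430062 244.23379611]]
```

View pics/w5.png

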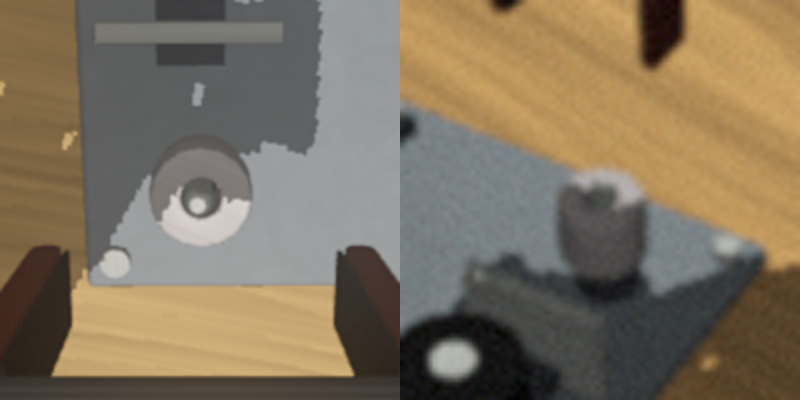

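Seated: the collar is right under the roller and the pin shows through the top of the bore. Next is the tensioner.

```bash
python3 - <<'E'
from h import *;from m import paddle
from workcell import status
o=status.get_obs();p,a=paddle(0,-45);print(o["ee_pos"],p,to(o,[p[0],p[1],72],a))
c,s=np.cos(a),np.sin(a)
O=dict(ee_pos=np.array([p[0],p[1],72]),orientation=R.from_matrix([[c,s,0],[s,-c,0],[0,0,-1]]).as_rotvec())
for j,off in [(0,-19),(.1,-18.5),(.2,-18.5),(.3,-18.5),(.4,-18.5),(.5,-18.5),(.55,-18.5)]:
    q,b=paddle(j,off);print(j,to(O,[q[0],q[1],72],b))
E
```

```text
[498.40321428 -74.51995048 184.86177702] [ 568.0475061 -309.9136004   85.       ] (array([ 22.4, 244.4, 112.9]), array([ 0.   , -0.001, -0.249]))
0 (array([ -0., -26.,   0.]), array([-0., -0., -0.]))
0.1 (array([ -1.2, -39.1,   0. ]), array([-0. , -0. ,  0.1]))
0.2 (array([ -1.2, -51.7,   0. ]), array([-0. , -0. ,  0.2]))
0.3 (array([  0.1, -64.3,   0. ]), array([-0. , -0. ,  0.3]))
0.4 (array([  2.7, -76.6,   0. ]), array([-0. , -0. ,  0.4]))
0.5 (array([  6.4, -88.7,   0. ]), array([-0. ,  0. ,  0.5]))
0.55 (array([  8.8, -94.6,   0. ]), array([-0.  ,  0.  ,  0.55]))
```

```bash
python3 -m inch '[[[5,40,0,0,0,-0.1,0],[10,85,0,0,0,-0.2,0],[15,130,0,0,0,-0.249,0],[19,170,0,0,0,-0.249,0],[22,210,0,0,0,-0.249,0],[22.4,235,0,0,0,-0.249,0],[22.4,244.4,0,0,0,-0.249,0],[22.4,244.4,0,0,0,-0.249,0],[22.4,244.4,30,0,0,-0.249,0],[22.4,244.4,70,0,0,-0.249,0],[22.4,244.4,100,0,0,-0.249,0],[22.4,244.4,112,0,0,-0.249,0],[22.4,244.4,112,0,0,-0.249,0],[22.4,244.4,112,0,0,-0.249,0]]]'
```

```text
t: 12.2
ee_pos: [568.6, -309.5, 73.6]
orientation: [3.064, 0.694, 0.001]
ft_force: [-0.3, -0.2, -0.5]
width: 0.3
grasp_force: 0.0
```

```bash
python3 - <<'E'
from h import *;from m import paddle
from workcell import status,optics
o=status.get_obs();w=optics.get_image("wrist")
p,a=paddle(0,-45);print(o["t"],o["width"],to(o,[p[0],p[1],72],a),o["ft_force"])
cv2.imwrite("pics/w6.png",w["frame"][:,:,::-1])
E
```

```text
12.2 0.26350714279691706 (array([-0.7,  0.2,  1.6]), array([ 0.001, -0.   ,  0.   ])) [-0.27366835 -0.23243914 -0.51261086]
```

View pics/w6.png

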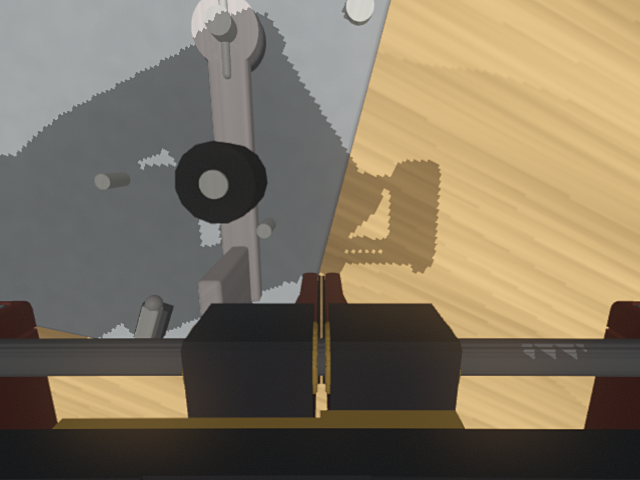

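The closed fingers at (322,290) stand just to the right of the paddle at (225,280), at its height. I'll push along the arc.

```bash
python3 -m inch '[[[-0.7,-10,1,0,0,0,0],[-0.7,-20,1,0,0,0,0],[-0.7,-26,1,0,0,0,0],[-1.3,-32,1,0,0,0.05,0],[-1.5,-39,1,0,0,0.1,0],[-1.5,-45,1,0,0,0.15,0],[-1.5,-51.7,1,0,0,0.2,0],[-1,-58,1,0,0,0.25,0],[0,-64.3,1,0,0,0.3,0],[1.2,-70.5,1,0,0,0.35,0],[2.7,-76.6,1,0,0,0.4,0],[4.5,-82.7,1,0,0,0.45,0],[6.4,-88.7,1,0,0,0.5,0],[8.8,-94.6,1,0,0,0.55,0],[8.8,-94.6,1,0,0,0.55,0],[8.8,-94.6,1,0,0,0.55,0]]]'
python3 - <<'E'
from h import *;from m import paddle,M
from workcell import status,optics
import pickle
o=status.get_obs();s=optics.get_image("scene");t=optics.get_image("top");w=optics.get_image("wrist");pickle.dump((o,s,t,w),open("w7.pkl","wb"))
for j in (.4,.45,.5,.55,.6):
  p,a=paddle(j);n=np.array([-np.sin(a),np.cos(a)]);print(j,(o["ee_pos"]-p)[:2]@n)
c=cam(w,o)
piv=M((75,-75,66));
for j in (.35,.45,.55): 
  q,a=paddle(j);print(j,"wheel px",proj(c,[[piv[0]-70*np.cos(a),piv[1]-70*np.sin(a),66]]))
cv2.imwrite("pics/w7.png",w["frame"][:,:,::-1])
E
```

```text
t: 13.85
ee_pos: [534.2, -221.4, 72.2]
orientation: [3.136, -0.163, -0.002]
ft_force: [-5.8, -8.0, 2.9]
width: 0.1
grasp_force: 4.5
0.4 -0.2238172989673209
0.45 -6.59237288627526
0.5 -12.944450974608975
0.55 -19.2641746768459
0.6 -25.535747974978936
0.35 wheel px [[307.88428553 181.49261678]]
0.45 wheel px [[291.50401414 183.99169902]]
0.55 wheel px [[274.9587593  184.81538083]]
```

View pics/w7.png

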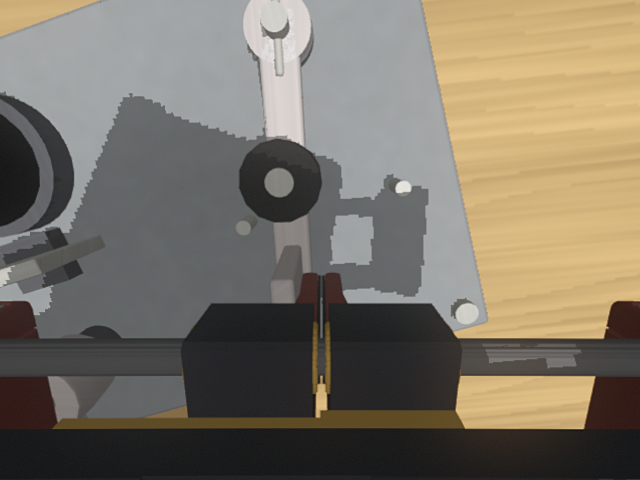

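The wheel centre at (280,182) puts the joint at about 0.52, past the click and short of the stop, with the finger flat on the paddle. I'll hold briefly, confirm it is steady, and hand in.

```bash
python3 -m inch '[[[0,-1,0,0,0,0,0],[0,-1,0,0,0,0,0],[0,-1,0,0,0,0,0],[0,-1,0,0,0,0,0],[0,-1,0,0,0,0,0]]]'; python3 -c "
from workcell import ctrl
print(ctrl.close_job())"
```

```text
t: 14.5
ee_pos: [534.2, -220.7, 72.2]
orientation: [3.136, -0.164, -0.002]
ft_force: [-5.2, -9.2, 2.6]
width: 0.5
grasp_force: 4.5
the job is handed in; nothing more can be done
None
```

The job is handed in at 14.5 s: the roller is seated on the axle and released, and the tensioner is held pushed back past its click at about 0.52 rad (estimated from the wrist camera), with the bystanders left untouched.

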